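# Unfold the crank and clamp a plaster cast in the model vice

## Task

Clamp the plaster dental cast in the little bench vice for trimming: first swing the folded red crank handle fully upright, then wind the crank clockwise by it until the sliding jaw presses the cast squarely and firmly against the back stop. Go by feel: stop soon after the crank stiffens, because forcing it cracks the plaster. Then let go, leaving the cast clamped and the handle standing up, and disturb nothing else on the bench; move the jaw only with the crank.

Things in the scene. Friction and masses are not known exactly. Their poses are not given: they have to be found in the camera images.
- spindle (a point): point on the upright axis of the vice's crank, 120 mm above the table, level with the handle's hinge. Axes are the vice's own: z up, -y the way the sliding jaw closes. Below it a blue gear housing 80 by 75 mm, top 62 mm above the table, and a bare 18 mm spindle up to the crank arm. Grey bed 110 mm wide (x), 20 mm high, from 60 mm on the +y to 220 mm on the -y side of the axis.
- crank (a joint): rad, grows clockwise seen from above, at most 5. At c the steel crank arm points c clockwise of the vice's own +x. Arm 14 mm wide, 102 to 110 mm above the table, ends 66 mm from the axis. Drives the jaw 15 mm per rad. While turning free it takes about 5 N at the handle (60 mm radius); it stays where left. Once the cast is pinched, each 1 N more adds 4 N at the jaw: 2 to 6 N over free is right, 10 too much.
- fold (a joint): angle of the folding handle, rad: 0 lying flat back along the crank arm towards the spindle, 1.571 standing upright against its stop. Stiff hinge (0.08 N m) that stays where it is left. Its level hinge line crosses the middle of the crank arm 60 mm from the spindle axis, 120 mm above the table.
- handle_mid (a point): middle of the red handle grip, 30 mm from the fold hinge. The grip is a round sleeve 18 mm in diameter reaching from 8 to 52 mm from the hinge (steel end cap to 56 mm) and spins freely about its own length. Its own -x points from the hinge to the free end; its y is along the hinge.
- jaw: sliding aluminium jaw, 84 mm wide, 34 mm high (22 to 56 mm above the table), with a black rubber cushion on its face that gives about 1 mm per 15 N. Origin on the spindle axis at table height when the crank is at 0, moving 15 mm per rad of crank towards the vice's own -y; the face is some 65 mm farther that way.
- model: loose yellow stone dental cast, 66 mm long (its x, along the jaws) by 40 to 48 mm (its y, between the jaws; hand trimmed), base 20 mm high with a tooth arch up to 32 mm, about 140 g. Origin: centre of its underside. It lies a little askew on the vice bed and slides when pushed by the jaw, up to a fixed back stop (84 mm wide, rubber faced) that stands 153 to 165 mm from the spindle axis, differently each time.
- jar_powder: white jar with orange cap, 40 mm wide, 55 mm high, origin at the middle of its foot; beside the vice, leave alone
- jar_opaque: amber jar with orange cap, 36 mm wide, 50 mm high, origin at its foot; beside the vice, leave alone
- wax_knife: spatula, 150 mm long, lying beside the vice, leave alone
- spare_cast: second cast, off-white, 66 by 44 by 32 mm, lying on the table, leave alone
- jar_dentine: white jar with orange cap, 48 mm wide, 62 mm high, leave alone
- bottle_oil: amber jar with black cap, 44 mm wide, 75 mm high, leave alone
- bowl: blue bowl, 110 mm wide, 55 mm high, leave alone
Not all that is in view belongs to the job. Of the things shaped like the model, the yellow one is meant.

How it is judged:
By the outcome, as a careful person would: the job done as asked, in the order asked, and still so for the second after the job is handed in, with the robot touching nothing.
It also fails if it takes over 61 s, if anything falls off the work surface, if the arm or the gripper's body presses on something with over 40 N, if the wrist force passes 120 N, or if a joint passes its speed limit or range.

## Robot

A 6-joint arm with a two-finger parallel gripper is mounted at the origin on the work surface. World frame = base frame: x ahead of the robot, y to its left, z up, the work surface at z = 0. Lengths are in m, angles in rad, forces in N, time in s.
With the tool pointing down it reaches from about 0.25 to 0.725 m from the base axis. Payload 4 kg.
Tool frame: the origin (TCP) lies midway between the tips of the shut fingers; the grasp point (between the pads) lies 19 mm behind it; z points along the fingers, x is the direction in which the jaws open and shut, and the axes are right-handed (so a half turn about z gives the same grasp; the last joint's range is limited). The gripper opens to 85 mm and grips with 20 to 120 N. Pads are 22 mm wide; open, the fingers measure 114 mm over their backs; the gripper's body (76 mm by 85 mm) begins 54 mm behind the grasp point. The pads swing forward as they close: fully open they stand 13 mm farther back than shut.
Start: joints at [-1.22, 0.241, 0.005, 1.335, 0, 1.571], TCP at [0.172, -0.47, 0.231] pointing down, gripper open.
Joint ranges: [-2.72, 2.72], [-1.05, 1.87], [-1.09, 1.28], [-1.99, 2.15], [-1.42, 1.44], [-3.14, 3.14]. Speed limits (rad/s): [2.79, 2.79, 3.14, 3.14, 3.14, 3.14].

## Interface

Orientations are given as a unit quaternion [x, y, z, w].
In Python, from workcell import bot, vision, ticket gives the robot as it stands.
- The arm moves only by the tool play_rows, never from a script. Its argument "deltas" is one flat list of numbers, 5 for each row, row after row: the opening, from 0 (shut) to 1 (fully open), then the shift along the tool's x, y, z in units of 60 mm (1.0 is 60 mm), then the turn about the tool's z in degrees. A call has 1 to 12 rows; each row shifts and turns the pose as measured when the row begins, along the tool's axes as they then stand; what a row does not reach is not made up. A row lasts 1/8 s, in which the tool goes at most 62.5 mm and 10.7 degrees, less where a joint would pass 70% of its speed; a pose out of reach is approached as far as the arm can. A call is refused whole if a number of a shift passes 1 or a number of a turn 10.7, either way. A call with a gripper value outside its range is refused whole. The fingers move at their own pace and stop on an object; the grip force is fixed at half the most. Time passes only in rows, so rows that do not move let the fingers close. It gives the time, the measured TCP pose, the force and the opening at its end, in the units of the state.
- bot.get_obs(): the state, without advancing time (a new reading comes with each control period).
- vision.camera(name): name is "scene" or "top"; returns a dict with "color" (400x640x3 uint8, blue, green, red), "intrinsics" (3x3 intrinsics, pixels), "k1" (the pictures are not rectified: a ray, as slopes to the right and down, at radius r is drawn at 1 + k1 r^2 times it, then the intrinsics apply), "rvec" (rotation vector, rad) and "tvec" (3), from world to camera coordinates, as OpenCV has them. Camera axes: x right, y down, z forward; pixel columns grow to the right and rows downward; lengths in m; the calibration is good to about 2 mm. A picture is of the moment at which its call begins. There is no depth.
- ticket.job_done(): hands the job in, once; it reports no verdict.
The state is a dict: "clock": time; "joint_pos": joint angles; "joint_vel": joint speeds; "tau": joint torques, N m; "eef_pos": TCP position; "tool_rot": TCP orientation; "ft_force": force on the tool from outside, world axes, zero at the start; "ft_torque": the same for the moment, N m; "grip_width": finger opening in m.
Only numpy, scipy, OpenCV 4.12 (cv2) and the standard library are available. Lean on these libraries where they do the work, as an engineer would, in place of code of your own. Each camera call takes 0.05 s, during which the arm holds its last target. There are 200 camera calls.

## Working session

There is one attempt and no reset: what is moved stays moved. The work goes in short steps, Python scripts to look and compute and a tool call to move; the robot and the scene stay as the last step left them, time stands still between calls to the robot, and variables do not carry over. Pictures are saved under pics/ and viewed, about 8 in all and at most 12, crops included, and the job is handed in when it is done.

Besides the shell and the picture viewer there is one more tool, called after ">>>" by a JSON object that holds its "op" and its "data", one argument or row to a line. play_rows: Moves the arm, as the interface text tells. Its arguments: {"type":"object","properties":{"deltas":{"type":"array"}},"required":["deltas"]}

```bash
mkdir -p pics; ls
cat > h.py <<'E'
import numpy as np, cv2
from workcell import bot, vision, ticket
def cam(n):
    return vision.camera(n)
def proj(c,P):
    R,_=cv2.Rodrigues(np.array(c['rvec'],float)); P=np.atleast_2d(P)
    q=P@R.T+np.array(c['tvec']).ravel(); s=q[:,:2]/q[:,2:]
    s=s*(1+c['k1']*(s**2).sum(1,keepdims=True)); K=np.array(c['intrinsics'])
    return s@K[:2,:2].T+K[:2,2]
def ray(c,uv):
    K=np.array(c['intrinsics'],float); R,_=cv2.Rodrigues(np.array(c['rvec'],float))
    d=np.linalg.solve(K[:2,:2],np.array(uv,float)-K[:2,2]); s=d.copy()
    for _ in range(30): s=d/(1+c['k1']*(s@s))
    o=-R.T@np.array(c['tvec']).ravel(); return o,R.T@np.array([s[0],s[1],1])
def onz(c,uv,z):
    o,d=ray(c,uv); return o+d*(z-o[2])/d[2]
def tri(c1,uv1,c2,uv2):
    o1,d1=ray(c1,uv1);o2,d2=ray(c2,uv2)
    t=np.linalg.lstsq(np.c_[d1,-d2],o2-o1,rcond=None)[0]
    a=o1+t[0]*d1;b=o2+t[1]*d2; return (a+b)/2,np.linalg.norm(a-b)
E
python3 - <<'E'
from h import *
for n in('scene','top'):
    c=cam(n); cv2.imwrite(f'pics/{n}0.png',c['color']); np.save(f'pics/{n}0.npy',c,allow_pickle=True)
    o,d=ray(c,(320,200)); print(n,o,d,c['intrinsics'],c['k1'])
print(bot.get_obs())
E
```

```text
pics
scene [ 1.40878697 -0.40857111  1.18989504] [-0.58384454  0.31328825 -0.74903517] [[492.00751149   0.         315.70909029]
 [  0.         492.00751149 200.62357708]
 [  0.           0.           1.        ]] 0.03314398827549709
top [3.77222842e-01 2.42542879e-04 1.60409344e+00] [ 0.11359135  0.00368572 -0.99357115] [[441.26317424   0.         315.59306222]
 [  0.         441.26317424 200.30112366]
 [  0.           0.           1.        ]] -0.07445450200640617
{'clock': 0.1, 'joint_pos': array([-1.21999621e+00,  2.41336841e-01,  3.84731463e-03,  1.33522282e+00,
       -1.35854445e-05,  1.57079608e+00]), 'joint_vel': array([ 0.00062396, -0.00218332,  0.00300035,  0.00019396,  0.00014607,
        0.00144032]), 'tau': array([-3.48475796e-04, -3.73138189e+01,  2.53010273e+01,  1.08942468e-02,
        1.05842102e-05,  1.09624544e-06]), 'eef_pos': array([ 0.17162123, -0.46900514,  0.23049796]), 'tool_rot': array([ 8.19648802e-01, -5.72865538e-01, -7.89122127e-04, -5.43242909e-04]), 'ft_force': array([ 0.02190887, -0.83322251,  0.1436314 ]), 'ft_torque': array([ 0.02144396,  0.04170725, -0.00102383]), 'grip_width': 0.08549535011908324}
```

View pics/scene0.png

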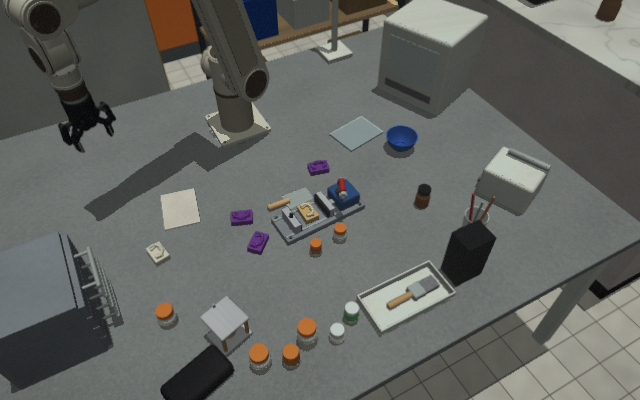

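View pics/top0.png

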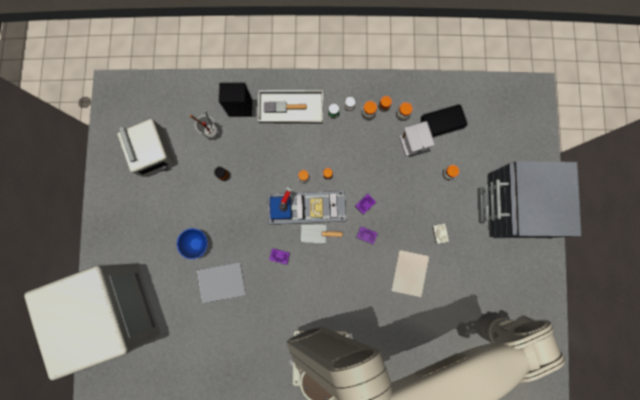

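The yellow cast is in the vice at top (317,208) and scene (308,212). The off-white one at top (441,234) and the purple pieces don't fit the description. Next I'll enlarge the vice in both views.

Run:
```python
import cv2,numpy as np
a=cv2.imread('pics/scene0.png')[165:250,255:375]; b=cv2.imread('pics/top0.png')[165:250,255:375]
cv2.imwrite('pics/crop1.png',np.vstack([cv2.resize(x,None,fx=3.5*1.0,fy=3.5,interpolation=cv2.INTER_CUBIC) for x in(a,b)]))
```

```text
(no output)
```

View pics/crop1.png

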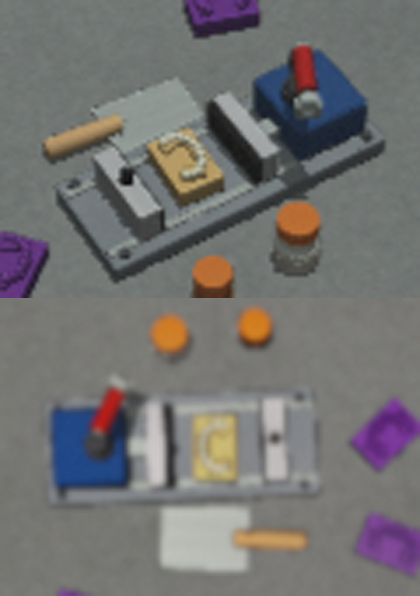

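Run:
```python
from h import *
C={n:np.load(f'pics/{n}0.npy',allow_pickle=True).item() for n in('scene','top')}
def mask(n,lo,hi,roi=(255,165,375,250)):
    im=C[n]['color']; h=cv2.cvtColor(im,cv2.COLOR_BGR2HSV); m=cv2.inRange(h,lo,hi); z=np.zeros_like(m); x0,y0,x1,y1=roi; z[y0:y1,x0:x1]=m[y0:y1,x0:x1]; return z
c=C['top']
for n in C:
  r=mask(n,(0,150,60),(6,255,255))|mask(n,(174,150,60),(180,255,255)); b=mask(n,(100,120,40),(125,255,255)); y=mask(n,(15,70,120),(32,200,255))
  for k,m,z in(('red',r,.12),('blue',b,.062),('yel',y,.04)):
    ys,xs=np.nonzero(m); k0=max(cv2.findContours(m,0,1)[0],key=cv2.contourArea); rc=cv2.minAreaRect(k0); bx=cv2.boxPoints(rc)
    print(n,k,len(xs),np.round(rc[0],1),np.round(rc[1],1),round(rc[2]),[np.round(onz(C[n],p,z)[:2],3).tolist() for p in bx])
f=lambda u,v:(u/3.5+255,(v-297.5)/3.5+165)
g=lambda u,v:(u/3.5+255,v/3.5+165)
for p,z in[((50,395),.02),((317,392),.02),((320,490),.02),((50,502),.02),((52,408),.062),((125,403),.062),((127,480),.062),((57,487),.062),((97,443),.12),((120,387),.12),((158,402),.056),((158,485),.056),((272,398),.05)]: print('top',p,np.round(onz(c,f(*p),z),3))
for p,z in[((308,100),.12),((55,190),.02),((118,278),.02),((383,140),.02),((175,77),0)]: print('sc',p,np.round(onz(C['scene'],g(*p),z),3))
print(tri(C['scene'],g(308,100),c,f(119,385)))
print(tri(C['scene'],g(300,48),c,f(97,443)))
```

```text
scene red 60 [341.4 183.8] [11.6  5.1] 79 [[0.525, 0.127], [0.529, 0.142], [0.572, 0.124], [0.569, 0.11]]
scene blue 293 [343.5 192.1] [27.1 21. ] 47 [[0.5, 0.103], [0.47, 0.176], [0.571, 0.182], [0.598, 0.111]]
scene yel 251 [307.4 210.6] [19.4 12.9] 55 [[0.5, -0.004], [0.489, 0.039], [0.563, 0.039], [0.573, -0.003]]
top red 55 [285.6 196.8] [ 4.5 11.6] 27 [[0.542, 0.138], [0.578, 0.121], [0.571, 0.107], [0.535, 0.124]]
top blue 332 [280.  207.5] [21. 20.] 90 [[0.562, 0.182], [0.563, 0.112], [0.489, 0.11], [0.488, 0.181]]
top yel 322 [316.  207.5] [17. 12.] 90 [[0.559, 0.042], [0.56, -0.001], [0.499, -0.002], [0.498, 0.041]]
top (50, 395) [0.583 0.19  0.02 ]
top (317, 392) [ 0.588 -0.086  0.02 ]
top (320, 490) [ 0.487 -0.09   0.02 ]
top (50, 502) [0.472 0.188 0.02 ]
top (52, 408) [0.564 0.183 0.062]
top (125, 403) [0.57  0.109 0.062]
top (127, 480) [0.492 0.106 0.062]
top (57, 487) [0.484 0.176 0.062]
top (97, 443) [0.523 0.132 0.12 ]
top (120, 387) [0.578 0.11  0.12 ]
top (158, 402) [0.572 0.076 0.056]
top (158, 485) [0.488 0.075 0.056]
top (272, 398) [ 0.578 -0.039  0.05 ]
sc (308, 100) [0.585 0.11  0.12 ]
sc (55, 190) [ 0.493 -0.09   0.02 ]
sc (118, 278) [ 0.606 -0.083  0.02 ]
sc (383, 140) [0.583 0.193 0.02 ]
sc (175, 77) [0.407 0.073 0.   ]
(array([0.58094569, 0.1122605 , 0.11459419]), np.float64(0.0009360589969986603))
(array([0.52481841, 0.13454221, 0.11510286]), np.float64(0.0053143634286959155))
```

```bash
cat >> h.py <<'E'
from scipy.spatial.transform import Rotation as Ro
def st(v=True):
    o=bot.get_obs(); R=Ro.from_quat(o['tool_rot']).as_matrix(); psi=np.degrees(np.arctan2(R[1,0],R[0,0]))
    if v: print('t',round(o['clock'],2),'p',np.round(o['eef_pos'],4),'psi',round(psi,1),'tilt',np.round(R[:2,2],3),'j',np.round(o['joint_pos'],2),'F',np.round(o['ft_force'],2),'w',round(o['grip_width'],4))
    return np.array(o['eef_pos']),psi,o
def rows(p,psi,wp,g):
    """wp: list of (x,y,z,turn_deg) successive absolute positions + turn in that row"""
    out=[]; p=np.array(p)
    for x,y,z,t in wp:
        d=np.array([x,y,z])-p; a=np.radians(psi)
        ex=np.array([np.cos(a),np.sin(a)]); ey=np.array([np.sin(a),-np.cos(a)])
        out.append([g,round(d[:2]@ex/.06,3),round(d[:2]@ey/.06,3),round(-d[2]/.06,3),round(t,1)]); p=np.array([x,y,z]); psi-=t
    print('max',np.abs(np.array(out)).max(0)); print(str(out).replace('], [',',  ').replace('[[','[').replace(']]',']'))
def line(p,q,n,t): return [(*(np.array(p)+(np.array(q)-p)*(i+1)/n),t) for i in range(n)]
E
python3 - <<'E'
from h import *
p,psi,_=st(); rows(p,psi,line(p,(.544,.127,.231),12,-10.0),1)
E
```

```text
t 0.1 p [ 0.1716 -0.469   0.2305] psi -69.9 tilt [-0.001  0.002] j [-1.22  0.24  0.    1.34 -0.    1.57] F [ 0.02 -0.83  0.14] w 0.0855
max [1.00e+00 9.29e-01 9.75e-01 1.00e-03 1.00e+01]
[1, np.float64(-0.6), np.float64(-0.77), np.float64(-0.001), -10.0,  1, np.float64(-0.457), np.float64(-0.863), np.float64(-0.001), -10.0,  1, np.float64(-0.3), np.float64(-0.929), np.float64(-0.001), -10.0,  1, np.float64(-0.134), np.float64(-0.967), np.float64(-0.001), -10.0,  1, np.float64(0.036), np.float64(-0.975), np.float64(-0.001), -10.0,  1, np.float64(0.205), np.float64(-0.954), np.float64(-0.001), -10.0,  1, np.float64(0.367), np.float64(-0.904), np.float64(-0.001), -10.0,  1, np.float64(0.519), np.float64(-0.827), np.float64(-0.001), -10.0,  1, np.float64(0.654), np.float64(-0.724), np.float64(-0.001), -10.0,  1, np.float64(0.77), np.float64(-0.6), np.float64(-0.001), -10.0,  1, np.float64(0.863), np.float64(-0.457), np.float64(-0.001), -10.0,  1, np.float64(0.929), np.float64(-0.3), np.float64(-0.001), -10.0]
```

>>> {"op": "play_rows", "data": {
  "deltas": [1,-0.6,-0.77,0,-10,1,-0.46,-0.86,0,-10,1,-0.3,-0.93,0,-10,1,-0.13,-0.97,0,-10,1,0.04,-0.97,0,-10,1,0.2,-0.95,0,-10,1,0.37,-0.9,0,-10,1,0.52,-0.83,0,-10,1,0.65,-0.72,0,-10,1,0.77,-0.6,0,-10,1,0.86,-0.46,0,-10,1,0.93,-0.3,0,-10]
}}

```text
clock: 1.6
eef_pos: [0.5342, 0.1521, 0.2275]
tool_rot: [0.893, 0.451, -0.001, -0.002]
ft_force: [1.1, 0.3, 0.6]
grip_width: 0.0852
```

```bash
sed -i 's/print(str(out)/print(str([[float(x) for x in r] for r in out])/' h.py
python3 - <<'E'
from h import *
p,psi,_=st(); rows(p,psi,line(p,(.544,.127,.231),12,-10.0),1)
E
```

```text
t 1.6 p [0.5342 0.1521 0.2275] psi 53.6 tilt [-0.003  0.002] j [0.28 0.35 0.15 1.37 0.   0.91] F [1.11 0.27 0.59] w 0.0852
max [1.0e+00 3.7e-02 3.2e-02 5.0e-03 1.0e+01]
[1.0, -0.02, 0.032, -0.005, -10.0,  1.0, -0.025, 0.028, -0.005, -10.0,  1.0, -0.03, 0.023, -0.005, -10.0,  1.0, -0.033, 0.017, -0.005, -10.0,  1.0, -0.036, 0.011, -0.005, -10.0,  1.0, -0.037, 0.005, -0.005, -10.0,  1.0, -0.037, -0.002, -0.005, -10.0,  1.0, -0.037, -0.008, -0.005, -10.0,  1.0, -0.035, -0.014, -0.005, -10.0,  1.0, -0.032, -0.02, -0.005, -10.0,  1.0, -0.028, -0.025, -0.005, -10.0,  1.0, -0.023, -0.03, -0.005, -10.0]
```

>>> {"op": "play_rows", "data": {
  "deltas": [1,-0.02,0.03,0,-10.2,1,-0.02,0.03,0,-10.2,1,-0.03,0.02,0,-10.2,1,-0.03,0.02,0,-10.2,1,-0.03,0.01,0,-10.2,1,-0.03,0,0,-10.2,1,-0.03,0,0,-10.2,1,-0.03,0,0,-10.2,1,-0.03,-0.01,0,-10.2,1,-0.03,-0.02,0,-10.2,1,-0.03,-0.02,0,-10.2,1,-0.02,-0.03,0,-10.2]
}}

```text
clock: 3.1
eef_pos: [0.5422, 0.1348, 0.2171]
tool_rot: [-0.005, 1.0, -0.001, -0.011]
ft_force: [0.4, -0.3, -1.0]
grip_width: 0.0856
```

>>> {"op": "play_rows", "data": {
  "deltas": [1,0,0,0,-10.2,1,0,0,0,-10.2,1,0,0,0,-10.2,1,0,0,0,-10.2,1,0,0,0,-10.2,1,0,0,0,-10.2,1,0,0,0,-6,1,0,0,0,0]
}}

```text
clock: 4.1
eef_pos: [0.5393, 0.1338, 0.2118]
tool_rot: [-0.573, 0.819, 0.007, -0.015]
ft_force: [0.2, -0.3, -0.4]
grip_width: 0.0852
```

Run:
```python
from h import *
p,psi,_=st(); print(proj(cam('scene'),p+[0,0,-.1]))
c=cam('scene'); cv2.imwrite('pics/s1.png',cv2.resize(c['color'][120:240,270:420],None,fx=5,fy=5,interpolation=cv2.INTER_CUBIC))
```

```text
t 4.1 p [0.5393 0.1338 0.2118] psi -110.0 tilt [-0.032 -0.005] j [ 0.24  0.39  0.16  1.37  0.   -2.55] F [ 0.16 -0.34 -0.43] w 0.0852
[[342.01639134 182.70941568]]
```

View pics/s1.png

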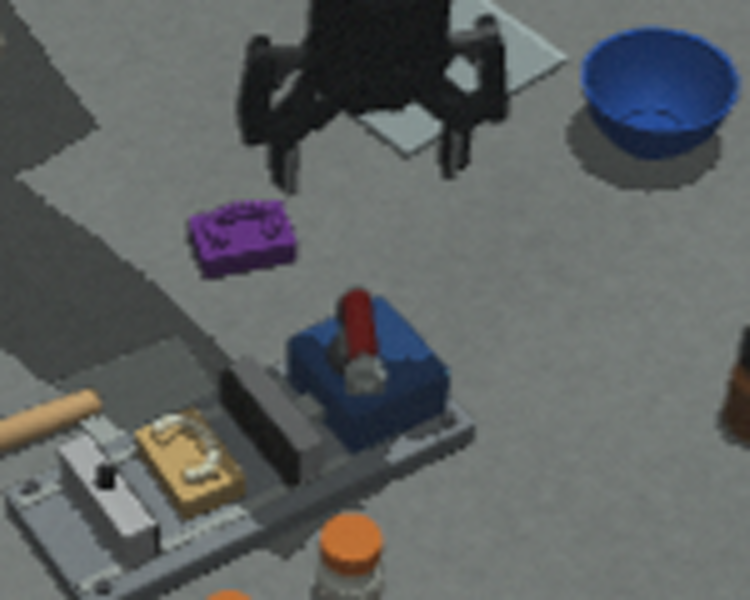

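Run:
```python
from h import *
C={n:np.load(f'pics/{n}0.npy',allow_pickle=True).item() for n in('scene','top')}
print(tri(C['scene'],(341.4,183.8),C['top'],(285.6,196.8)))
f=lambda P:np.round((proj(C['scene'],P)-[270,120])*5).tolist()
print(f([[.527,.133,.12],[.527,.133,.106],[.527,.133,.062],[.581,.112,.12],[.581,.112,.106]]))
for k in range(0,80,15):
    d=np.array([-.927,.375,0])*np.cos(np.radians(k))+[0,0,np.sin(np.radians(k))]; H=np.array([.581,.112,.12])
    print(k,f([H+d*.008,H+d*.052]), np.round(proj(C['top'],[H+d*.008,H+d*.052]),1).tolist())
```

```text
(array([0.5555795 , 0.12177682, 0.12827182]), np.float64(0.00018493906042335928))
[[349.0, 292.0], [348.0, 308.0], [347.0, 357.0], [364.0, 362.0], [363.0, 378.0]]
0 [[362.0, 352.0], [352.0, 299.0]] [[287.9, 191.9], [282.8, 203.8]]
15 [[362.0, 350.0], [353.0, 285.0]] [[287.9, 191.7], [282.7, 202.8]]
30 [[363.0, 349.0], [354.0, 277.0]] [[288.0, 191.4], [283.0, 201.0]]
45 [[363.0, 348.0], [357.0, 274.0]] [[288.1, 191.0], [283.7, 198.4]]
60 [[364.0, 349.0], [360.0, 277.0]] [[288.2, 190.5], [284.7, 195.1]]
75 [[364.0, 351.0], [363.0, 286.0]] [[288.4, 190.0], [286.1, 191.4]]
```

>>> {"op": "play_rows", "data": {
  "deltas": [1,0.05,-0.08,0.3,0,1,0.03,-0.07,0.5,2,1,0,0,0.4,0,1,0,0,0.2,0,1,0,0,0,0]
}}

```text
clock: 4.82
eef_pos: [0.5443, 0.1258, 0.1261]
tool_rot: [-0.556, 0.831, 0.006, -0.014]
ft_force: [0.8, -0.1, 0.6]
grip_width: 0.0854
```

Run:
```python
from h import *
p,psi,_=st(); rows(p,psi,line(p,(.546,.126,.103),2,0),1)
```

```text
t 4.83 p [0.5443 0.1258 0.1261] psi -112.4 tilt [-0.03  -0.005] j [ 0.23  0.44  0.01  1.17  0.   -2.52] F [ 0.83 -0.09  0.62] w 0.0854
max [1.    0.007 0.013 0.192 0.   ]
[1.0, -0.007, -0.013, 0.192, 0.0,  1.0, -0.007, -0.013, 0.192, 0.0]
```

>>> {"op": "play_rows", "data": {
  "deltas": [1,0,-0.015,0.2,0,1,-0.01,-0.015,0.17,0,0.5,0,0,0,0,0.4,0,0,0,0,0.4,0,0,0,0]
}}

```text
clock: 5.45
eef_pos: [0.5474, 0.1261, 0.1049]
tool_rot: [-0.556, 0.831, 0.006, -0.012]
ft_force: [0.1, -1.4, 0.2]
grip_width: 0.0346
```

>>> {"op": "play_rows", "data": {
  "deltas": [0.2,0,0,0,0,0,0,0,0,0,0,0,0,0,0,0,0,0,0,0]
}}

```text
clock: 5.95
eef_pos: [0.5476, 0.126, 0.1053]
tool_rot: [-0.555, 0.832, 0.006, -0.011]
ft_force: [0.2, 0.9, -0.4]
grip_width: 0.0162
```

Run:
```python
from h import *
st()
```

```text
t 5.95 p [0.5476 0.126  0.1053] psi -112.5 tilt [-0.025 -0.004] j [ 0.22  0.46 -0.01  1.12  0.   -2.52] F [ 0.2   0.86 -0.37] w 0.0162
```

>>> {"op": "play_rows", "data": {
  "deltas": [0,0,-0.033,-0.147,0,0,0,-0.068,-0.133,0,0,0,-0.098,-0.113,0]
}}

```text
clock: 6.32
eef_pos: [0.5546, 0.1226, 0.1237]
tool_rot: [-0.556, 0.831, 0.01, -0.017]
ft_force: [-0.8, 4.4, -13.6]
grip_width: 0.0163
```

Run:
```python
from h import *
st()
```

```text
t 6.33 p [0.5546 0.1226 0.1237] psi -112.4 tilt [-0.04  -0.001] j [ 0.21  0.47  0.05  1.19  0.01 -2.54] F [ -0.83   4.44 -13.61] w 0.0163
```

>>> {"op": "play_rows", "data": {
  "deltas": [0,0,-0.1,-0.11,0,0,0,-0.128,-0.08,0]
}}

```text
clock: 6.58
eef_pos: [0.5644, 0.1186, 0.1327]
tool_rot: [-0.557, 0.83, 0.014, -0.02]
ft_force: [-5.9, 7.5, -12.1]
grip_width: 0.016
```

Run:
```python
from h import *
st(); c=cam('scene'); cv2.imwrite('pics/s2.png',cv2.resize(c['color'][130:230,290:400],None,fx=5,fy=5,interpolation=cv2.INTER_CUBIC))
```

```text
t 6.58 p [0.5644 0.1186 0.1327] psi -112.3 tilt [-0.05   0.001] j [ 0.2   0.49  0.1   1.23  0.01 -2.55] F [ -5.94   7.52 -12.13] w 0.016
```

View pics/s2.png

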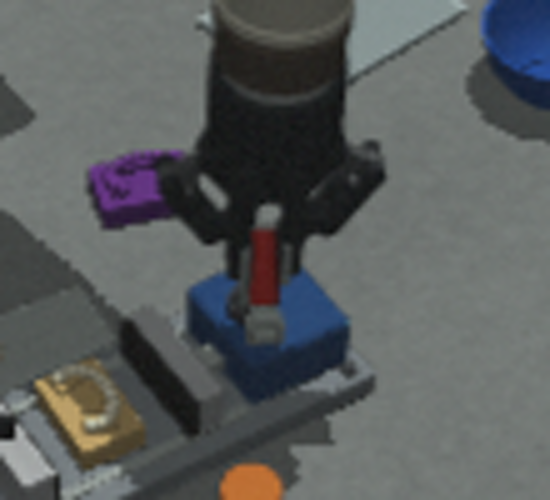

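>>> {"op": "play_rows", "data": {
  "deltas": [0,0,-0.12,-0.065,0,0,0,-0.13,-0.045,0]
}}

```text
clock: 6.88
eef_pos: [0.5744, 0.1145, 0.1377]
tool_rot: [-0.558, 0.83, 0.019, -0.025]
ft_force: [-9.7, 6.7, -11.5]
grip_width: 0.0157
```

Run:
```python
from h import *
st()
```

```text
t 6.88 p [0.5744 0.1145 0.1377] psi -112.1 tilt [-0.062  0.004] j [ 0.19  0.51  0.15  1.27  0.02 -2.57] F [ -9.75   6.69 -11.46] w 0.0157
```

>>> {"op": "play_rows", "data": {
  "deltas": [0,0,-0.13,-0.02,0,0,0,-0.1,0,0]
}}

```text
clock: 7.12
eef_pos: [0.579, 0.1126, 0.1381]
tool_rot: [-0.559, 0.828, 0.027, -0.03]
ft_force: [-14.2, 8.0, -1.7]
grip_width: 0.0156
```

Run:
```python
from h import *
st()
```

```text
t 7.12 p [0.579  0.1126 0.1381] psi -111.9 tilt [-0.081  0.012] j [ 0.18  0.53  0.19  1.31  0.03 -2.58] F [-14.2    8.04  -1.67] w 0.0156
```

>>> {"op": "play_rows", "data": {
  "deltas": [0,0,-0.12,0,0]
}}

```text
clock: 7.25
eef_pos: [0.5812, 0.1118, 0.1383]
tool_rot: [-0.56, 0.827, 0.032, -0.033]
ft_force: [-13.0, 8.2, -5.0]
grip_width: 0.0154
```

Run:
```python
from h import *
st(); c=cam('scene'); cv2.imwrite('pics/s3.png',cv2.resize(c['color'][130:230,290:400],None,fx=5,fy=5,interpolation=cv2.INTER_CUBIC))
```

```text
t 7.25 p [0.5812 0.1118 0.1383] psi -111.8 tilt [-0.091  0.015] j [ 0.17  0.54  0.21  1.32  0.03 -2.59] F [-13.05   8.17  -5.01] w 0.0154
```

View pics/s3.png

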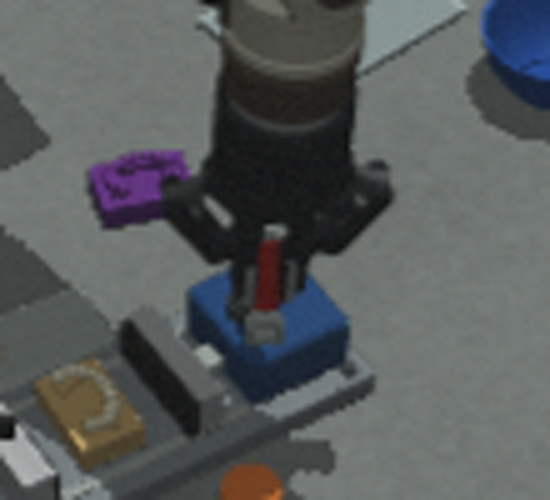

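>>> {"op": "play_rows", "data": {
  "deltas": [0,0,-0.1,0,0,0,0,-0.1,0,0]
}}

```text
clock: 7.55
eef_pos: [0.5845, 0.1103, 0.1382]
tool_rot: [-0.561, 0.826, 0.039, -0.039]
ft_force: [-15.3, 8.5, -1.3]
grip_width: 0.0152
```

Run:
```python
from h import *
p,psi,o=st(); c=cam('scene'); print(o['ft_torque'])
h=cv2.cvtColor(c['color'],cv2.COLOR_BGR2HSV); m=cv2.inRange(h,(0,150,50),(6,255,255))|cv2.inRange(h,(174,150,50),(180,255,255)); m[:,:320]=0;m[:,365:]=0;m[:150]=0;m[215:]=0
ys,xs=np.nonzero(m); 
for y in range(ys.min(),ys.max()+1): print(y,xs[ys==y].mean(),(ys==y).sum())
H=np.array([.581,.112,.12])
for k in (60,70,80,90,100):
    d=np.array([-.927,.375,0])*np.cos(np.radians(k))+[0,0,np.sin(np.radians(k))]
    print(k,np.round(proj(c,[H,H+d*.008,H+d*.052,H+d*.056]),1).tolist())
```

```text
t 7.55 p [0.5845 0.1103 0.1382] psi -111.6 tilt [-0.108  0.021] j [ 0.17  0.56  0.24  1.35  0.04 -2.6 ] F [-15.26   8.52  -1.3 ] w 0.0152
[ 2.02773232  3.3280601  -0.06175176]
179 344.5 2
180 344.0 3
181 343.5 4
182 343.0 3
183 343.5 4
184 344.0 3
185 343.5 4
186 343.5 4
187 343.5 4
188 343.5 4
189 343.5 4
190 343.5 4
191 343.0 3
60 [[342.8, 192.4], [342.7, 189.8], [342.0, 175.4], [341.9, 174.1]]
70 [[342.8, 192.4], [342.8, 190.0], [342.4, 176.5], [342.4, 175.2]]
80 [[342.8, 192.4], [342.8, 190.2], [342.9, 178.1], [342.9, 177.0]]
90 [[342.8, 192.4], [342.9, 190.6], [343.4, 180.2], [343.4, 179.2]]
100 [[342.8, 192.4], [343.0, 190.9], [343.8, 182.6], [343.9, 181.8]]
```

>>> {"op": "play_rows", "data": {
  "deltas": [0.5,0,0,0,0,0.5,0,0,0,0,0.5,0,0,0,0]
}}

```text
clock: 7.98
eef_pos: [0.5903, 0.1086, 0.1451]
tool_rot: [-0.561, 0.827, 0.034, -0.033]
ft_force: [0.1, -0.1, 0.6]
grip_width: 0.0428
```

>>> {"op": "play_rows", "data": {
  "deltas": [0.5,0,0,-0.6,0,0.5,0,0,-0.6,0,0.5,0,0.5,-0.4,0,0.5,0,0.8,-0.2,0,0.5,0,0.6,0,0,0.5,0,0,0,0]
}}

```text
clock: 8.72
eef_pos: [0.4986, 0.1469, 0.2725]
tool_rot: [-0.559, 0.828, 0.029, -0.026]
ft_force: [0.4, -0.2, 1.1]
grip_width: 0.0426
```

Run:
```python
from h import *
p,psi,o=st(); c=cam('scene'); t=cam('top'); np.save('pics/s4.npy',c,allow_pickle=True); np.save('pics/t4.npy',t,allow_pickle=True)
a=[cv2.resize(x,None,fx=6,fy=6,interpolation=cv2.INTER_CUBIC) for x in(c['color'][150:240,290:390],)]
cv2.imwrite('pics/s4.png',a[0])
```

```text
t 8.72 p [0.4986 0.1469 0.2725] psi -111.9 tilt [-0.075  0.019] j [ 0.26  0.32  0.22  1.54  0.04 -2.5 ] F [ 0.38 -0.23  1.05] w 0.0426
```

View pics/s4.png

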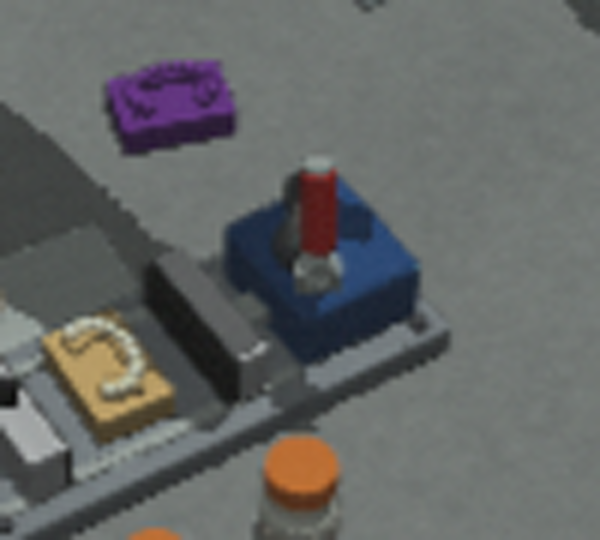

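Run:
```python
from h import *
p,psi,o=st(); rows(p,psi,line(p,(.584,.111,.25),9,10),.5)
c=np.load('pics/s4.npy',allow_pickle=True).item(); t=np.load('pics/t4.npy',allow_pickle=True).item()
R=[]
for k in(c,t):
    h=cv2.cvtColor(k['color'],cv2.COLOR_BGR2HSV); m=cv2.inRange(h,(0,140,50),(6,255,255))|cv2.inRange(h,(172,140,50),(180,255,255)); z=np.zeros_like(m); z[170:215,270:365]=m[170:215,270:365]
    ys,xs=np.nonzero(z); print(len(xs),xs.min(),xs.max(),ys.min(),ys.max(),xs.mean(),ys.mean()); R.append((xs.mean(),ys.mean()))
print(tri(c,R[0],t,R[1]))
```

```text
t 8.82 p [0.5003 0.1464 0.2716] psi -112.0 tilt [-0.075  0.019] j [ 0.26  0.33  0.22  1.53  0.04 -2.5 ] F [ 0.96 -0.11  0.25] w 0.0429
max [ 0.5    0.165  0.168  0.04  10.   ]
[0.5, 0.003, -0.168, 0.04, 10.0,  0.5, -0.027, -0.166, 0.04, 10.0,  0.5, -0.055, -0.159, 0.04, 10.0,  0.5, -0.082, -0.147, 0.04, 10.0,  0.5, -0.106, -0.131, 0.04, 10.0,  0.5, -0.127, -0.11, 0.04, 10.0,  0.5, -0.144, -0.086, 0.04, 10.0,  0.5, -0.157, -0.06, 0.04, 10.0,  0.5, -0.165, -0.032, 0.04, 10.0]
65 340 345 179 191 342.87692307692305 184.83076923076922Traceback (most recent call last):
  File "<stdin>", line 7, in <module>
    return umr_minimum(a, axis, None, out, keepdims, initial, where)
ValueError: zero-size array to reduction operation minimum which has no identity
```

>>> {"op": "play_rows", "data": {
  "deltas": [0.5,0,-0.17,0.04,10,0.5,-0.03,-0.17,0.04,10,0.5,-0.06,-0.16,0.04,10,0.5,-0.08,-0.15,0.04,10,0.5,-0.11,-0.13,0.04,10,0.5,-0.13,-0.11,0.04,10,0.5,-0.14,-0.09,0.04,10,0.5,-0.16,-0.06,0.04,10,0.5,-0.16,-0.03,0.04,10,0.5,0,0,0,0]
}}

```text
clock: 10.07
eef_pos: [0.5976, 0.0998, 0.2365]
tool_rot: [0.222, 0.974, -0.001, -0.036]
ft_force: [-0.0, -0.0, 0.3]
grip_width: 0.0424
```

Run:
```python
from h import *
p,psi,o=st(); rows(p,psi,line(p,(.584,.111,.135),4,0),.5)
c=np.load('pics/s4.npy',allow_pickle=True).item(); print(onz(c,(342.9,184.8),.15))
```

```text
t 10.07 p [0.5976 0.0998 0.2365] psi 154.3 tilt [-0.071  0.015] j [ 0.15  0.52  0.42  1.54  0.03 -0.97] F [-0.02 -0.05  0.35] w 0.0424
max [0.5   0.071 0.018 0.423 0.   ]
[0.5, 0.071, 0.018, 0.423, 0.0,  0.5, 0.071, 0.018, 0.423, 0.0,  0.5, 0.071, 0.018, 0.423, 0.0,  0.5, 0.071, 0.018, 0.423, 0.0]
[0.57855633 0.11263369 0.15      ]
```

```bash
cat >> h.py <<'E'
def rows(p,psi,wp,g):
    R=Ro.from_quat(bot.get_obs()['tool_rot']).as_matrix(); out=[]; p=np.array(p)
    for x,y,z,t in wp:
        d=R.T@(np.array([x,y,z])-p)/.06; out.append([g,*[round(float(v),3) for v in d],round(float(t),1)]); p=np.array([x,y,z]); R=R@Ro.from_euler('z',t,degrees=True).as_matrix()
    print(str(out).replace('], [',',  '))
E
python3 - <<'E'
from h import *
p,psi,o=st(0); rows(p,psi,line(p,(.583,.1115,.136),4,0),.5)
E
```

```text
[[0.5, 0.046, 0.025, 0.423, 0.0,  0.5, 0.046, 0.025, 0.423, 0.0,  0.5, 0.046, 0.025, 0.423, 0.0,  0.5, 0.046, 0.025, 0.423, 0.0]]
```

>>> {"op": "play_rows", "data": {
  "deltas": [0.5,0.11,0.06,0.3,0,0.5,0.06,0.04,0.4,0,0.5,0,0,0.4,0,0.5,0,0,0.4,0,0.5,0,0,0,0]
}}

```text
clock: 10.7
eef_pos: [0.5747, 0.1175, 0.1613]
tool_rot: [0.213, 0.976, 0.008, -0.045]
ft_force: [1.0, -0.9, -0.1]
grip_width: 0.0426
```

Run:
```python
from h import *
p,psi,o=st()
```

```text
t 10.7 p [0.5747 0.1175 0.1613] psi 155.4 tilt [-0.084  0.035] j [ 0.18  0.51  0.21  1.35  0.05 -0.97] F [ 1.01 -0.88 -0.09] w 0.0426
```

>>> {"op": "play_rows", "data": {
  "deltas": [0.5,-0.1,0,0.1,0,0.5,-0.05,0,0.15,0,0.5,0,0,0.1,0]
}}

```text
clock: 11.08
eef_pos: [0.5674, 0.122, 0.1517]
tool_rot: [0.206, 0.977, 0.015, -0.056]
ft_force: [-7.8, 1.0, 8.3]
grip_width: 0.043
```

Run:
```python
from h import *
p,psi,o=st(); c=cam('scene'); cv2.imwrite('pics/s5.png',cv2.resize(c['color'][130:230,290:400],None,fx=6,fy=6,interpolation=cv2.INTER_CUBIC))
```

```text
t 11.07 p [0.5674 0.122  0.1517] psi 156.2 tilt [-0.104  0.052] j [ 0.18  0.52  0.2   1.34  0.07 -0.98] F [-7.79  1.    8.32] w 0.043
```

View pics/s5.png

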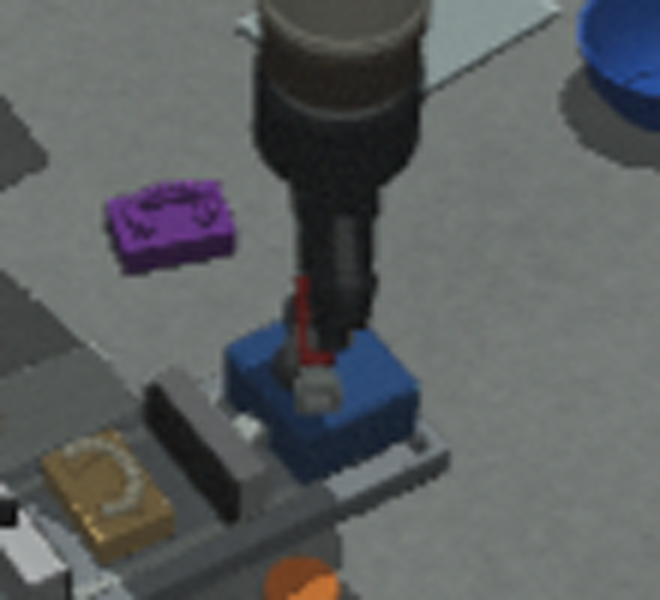

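>>> {"op": "play_rows", "data": {
  "deltas": [0.5,0,0,0,0]
}}

```text
clock: 11.25
eef_pos: [0.566, 0.1224, 0.1517]
tool_rot: [0.204, 0.977, 0.015, -0.057]
ft_force: [-0.2, -0.0, 0.5]
grip_width: 0.0424
```

>>> {"op": "play_rows", "data": {
  "deltas": [0.5,0,0,-0.4,0,0.5,0,0,-0.6,0,0.5,0,0,-0.4,0]
}}

```text
clock: 11.62
eef_pos: [0.5748, 0.1171, 0.2346]
tool_rot: [0.2, 0.978, 0.014, -0.059]
ft_force: [0.3, 0.9, -0.1]
grip_width: 0.0428
```

Run:
```python
from h import *
p,psi,o=st(); c=cam('scene'); np.save('pics/s6.npy',c,allow_pickle=True); cv2.imwrite('pics/s6.png',cv2.resize(c['color'][130:230,290:400],None,fx=6,fy=6,interpolation=cv2.INTER_CUBIC))
```

```text
t 11.62 p [0.5748 0.1171 0.2346] psi 156.9 tilt [-0.11   0.051] j [ 0.17  0.5   0.39  1.56  0.07 -1.01] F [ 0.26  0.93 -0.06] w 0.0428
```

View pics/s6.png

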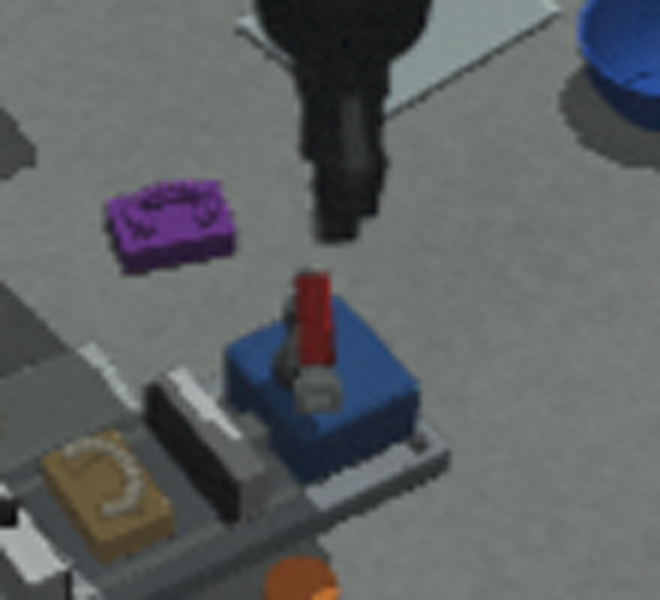

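Run:
```python
from h import *
c=np.load('pics/s6.npy',allow_pickle=True).item(); p,psi,o=st(0); R=Ro.from_quat(o['tool_rot']).as_matrix()
for v in ([0,0,0],[-.0215,-.011,-.006],[-.0215,.011,-.006],[-.036,-.011,-.006],[-.036,.011,-.006]): print(v,np.round(p+R@v,3),np.round((proj(c,p+R@np.array(v))-[290,130])*6))
H=np.array([.581,.112,.12])
for hx in (np.array([.581,.112,.12]),np.array([.586,.110,.12])):
  for k in (50,60,70,80,90):
    d=np.array([-.927,.375,0])*np.cos(np.radians(k))+[0,0,np.sin(np.radians(k))]
    print(k,np.round((proj(c,[hx,hx+d*.008,hx+d*.052,hx+d*.056])-[290,130])*6).tolist())
print('s4 cap at z .176',onz(c,(318/6+290,168/6+150),.176),'hinge z.12',onz(c,(318/6+290,268/6+150),.12),'now hinge',onz(c,(318/6+290,388/6+130),.12))
```

```text
[0, 0, 0] [0.576 0.117 0.238] [[329. 192.]]
[-0.0215, -0.011, -0.006] [0.592 0.098 0.241] [[311. 222.]]
[-0.0215, 0.011, -0.006] [0.601 0.119 0.241] [[359. 218.]]
[-0.036, -0.011, -0.006] [0.605 0.093 0.239] [[315. 247.]]
[-0.036, 0.011, -0.006] [0.614 0.113 0.239] [[363. 243.]]
50 [[317.0, 374.0], [316.0, 358.0], [310.0, 269.0], [309.0, 261.0]]
60 [[317.0, 374.0], [316.0, 359.0], [312.0, 272.0], [312.0, 264.0]]
70 [[317.0, 374.0], [317.0, 360.0], [315.0, 279.0], [314.0, 271.0]]
80 [[317.0, 374.0], [317.0, 361.0], [317.0, 289.0], [317.0, 282.0]]
90 [[317.0, 374.0], [317.0, 363.0], [320.0, 301.0], [320.0, 295.0]]
50 [[319.0, 382.0], [317.0, 366.0], [311.0, 277.0], [311.0, 269.0]]
60 [[319.0, 382.0], [318.0, 367.0], [314.0, 280.0], [313.0, 272.0]]
70 [[319.0, 382.0], [318.0, 368.0], [316.0, 287.0], [316.0, 279.0]]
80 [[319.0, 382.0], [319.0, 370.0], [319.0, 297.0], [319.0, 290.0]]
90 [[319.0, 382.0], [319.0, 371.0], [322.0, 309.0], [322.0, 303.0]]
s4 cap at z .176 [0.57638969 0.11333454 0.176     ] hinge z.12 [0.58899455 0.10790317 0.12      ] now hinge [0.58899455 0.10790317 0.12      ]
```

>>> {"op": "play_rows", "data": {
  "deltas": [0,0.45,0,0,0,0,0.45,0,0,0,0,0,0,0.3,0,0,0,0,0.4,0,0,0,0,0.3,0,0,0,0,0,0]
}}

```text
clock: 12.42
eef_pos: [0.5223, 0.1406, 0.1805]
tool_rot: [0.195, 0.979, 0.015, -0.054]
ft_force: [-0.1, -1.5, 0.7]
grip_width: -0.0003
```

Run:
```python
from h import *
p,psi,o=st(); rows(p,psi,line(p,(.528,.134,.15),2,0),0)
```

```text
t 12.43 p [0.5223 0.1406 0.1805] psi 157.5 tilt [-0.1    0.051] j [ 0.22  0.42  0.11  1.36  0.07 -0.96] F [-0.11 -1.45  0.68] w -0.0003
[[0, -0.093, -0.035, 0.245, 0.0,  0, -0.093, -0.035, 0.245, 0.0]]
```

>>> {"op": "play_rows", "data": {
  "deltas": [0,-0.04,-0.06,0.25,0,0,-0.08,-0.03,0.25,0,0,-0.13,0,0,0,0,-0.13,0,0,0]
}}

```text
clock: 12.92
eef_pos: [0.5347, 0.1304, 0.1495]
tool_rot: [0.193, 0.979, 0.018, -0.059]
ft_force: [-25.8, 9.4, 21.9]
grip_width: 0.0
```

Run:
```python
from h import *
p,psi,o=st()
```

```text
t 12.93 p [0.5347 0.1304 0.1495] psi 157.7 tilt [-0.109  0.058] j [ 0.2   0.46  0.1   1.31  0.08 -0.99] F [-25.81   9.36  21.95] w 0.0
```

>>> {"op": "play_rows", "data": {
  "deltas": [0,0.1,0,-0.3,0,0,0.2,0,-0.2,0,0,0.2,0,0,0,0,0,0,0,0]
}}

```text
clock: 13.42
eef_pos: [0.511, 0.1405, 0.1856]
tool_rot: [0.193, 0.979, 0.018, -0.058]
ft_force: [0.5, -0.4, 0.2]
grip_width: -0.0001
```

Run:
```python
from h import *
p,psi,o=st(); c=cam('scene'); h=cv2.cvtColor(c['color'],cv2.COLOR_BGR2HSV); m=cv2.inRange(h,(0,140,50),(6,255,255))|cv2.inRange(h,(172,140,50),(180,255,255)); m[:,:325]=0;m[:,360:]=0;m[:160]=0;m[205:]=0
ys,xs=np.nonzero(m); print(ys.min(),ys.max(),[xs[ys==y].mean() for y in(ys.min()+1,ys.max()-1)])
hx=np.array([.586,.110,.12])
for k in (0,15,30,45,60,75,90):
    d=np.array([-.927,.375,0])*np.cos(np.radians(k))+[0,0,np.sin(np.radians(k))]
    print(k,np.round(proj(c,[hx+d*.008,hx+d*.052]),1).tolist())
rows(p,psi,line(p,(.512,.140,.13),3,0),0)
```

```text
t 13.43 p [0.511  0.1405 0.1856] psi 157.8 tilt [-0.107  0.059] j [ 0.22  0.4   0.1   1.36  0.08 -0.96] F [ 0.55 -0.38  0.17] w -0.0001
176 190 [np.float64(342.0), np.float64(342.0)]
0 [[342.7, 191.7], [340.6, 181.0]]
15 [[342.7, 191.3], [340.8, 178.3]]
30 [[342.8, 191.1], [341.2, 176.6]]
45 [[342.9, 191.0], [341.7, 176.1]]
60 [[343.0, 191.2], [342.3, 176.7]]
75 [[343.1, 191.5], [343.0, 178.6]]
90 [[343.2, 191.9], [343.6, 181.5]]
[[0, -0.044, -0.005, 0.306, 0.0,  0, -0.044, -0.005, 0.306, 0.0,  0, -0.044, -0.005, 0.306, 0.0]]
```

>>> {"op": "play_rows", "data": {
  "deltas": [0,-0.02,0,0.3,0,0,-0.03,0,0.3,0,0,-0.03,0,0.25,0,0,0,0,0,0]
}}

```text
clock: 13.98
eef_pos: [0.5107, 0.1412, 0.1314]
tool_rot: [0.193, 0.979, 0.018, -0.058]
ft_force: [-0.7, -0.1, 0.3]
grip_width: 0.0002
```

Run:
```python
from h import *
p,psi,o=st()
```

```text
t 13.97 p [0.5107 0.1412 0.1314] psi 157.7 tilt [-0.106  0.058] j [ 0.22  0.43  0.    1.23  0.08 -0.96] F [-0.73 -0.14  0.31] w 0.0002
```

>>> {"op": "play_rows", "data": {
  "deltas": [0,-0.12,0,0,0,0,-0.12,0,-0.03,0,0,-0.12,0,-0.06,0]
}}

```text
clock: 14.35
eef_pos: [0.5303, 0.1335, 0.1355]
tool_rot: [0.193, 0.979, 0.019, -0.06]
ft_force: [-13.1, 5.0, 8.6]
grip_width: -0.0
```

Run:
```python
from h import *
p,psi,o=st()
```

```text
t 14.35 p [0.5303 0.1335 0.1355] psi 157.8 tilt [-0.111  0.061] j [ 0.2   0.47  0.07  1.27  0.08 -0.98] F [-13.09   5.04   8.63] w -0.0
```

>>> {"op": "play_rows", "data": {
  "deltas": [0,-0.08,0,-0.12,0,0,-0.1,0,-0.08,0,0,-0.1,0,-0.05,0]
}}

```text
clock: 14.72
eef_pos: [0.5468, 0.1266, 0.1504]
tool_rot: [0.193, 0.979, 0.02, -0.062]
ft_force: [-4.0, 0.5, 3.6]
grip_width: -0.0002
```

Run:
```python
from h import *
p,psi,o=st()
```

```text
t 14.72 p [0.5468 0.1266 0.1504] psi 157.8 tilt [-0.114  0.063] j [ 0.18  0.49  0.14  1.33  0.08 -1.  ] F [-3.97  0.53  3.55] w -0.0002
```

>>> {"op": "play_rows", "data": {
  "deltas": [0,-0.1,0,-0.03,0,0,-0.08,0,0,0]
}}

```text
clock: 14.98
eef_pos: [0.5588, 0.1221, 0.1516]
tool_rot: [0.193, 0.979, 0.02, -0.061]
ft_force: [-2.6, 0.8, 1.7]
grip_width: -0.0004
```

Run:
```python
from h import *
p,psi,o=st()
```

```text
t 14.97 p [0.5588 0.1221 0.1516] psi 157.8 tilt [-0.111  0.063] j [ 0.17  0.5   0.18  1.34  0.08 -1.01] F [-2.62  0.84  1.68] w -0.0004
```

>>> {"op": "play_rows", "data": {
  "deltas": [0,-0.06,0,0,0]
}}

```text
clock: 15.1
eef_pos: [0.5623, 0.1206, 0.1509]
tool_rot: [0.193, 0.979, 0.02, -0.061]
ft_force: [-6.2, 2.5, 5.0]
grip_width: 0.0001
```

>>> {"op": "play_rows", "data": {
  "deltas": [0,-0.06,0,0,0]
}}

```text
clock: 15.22
eef_pos: [0.5632, 0.1203, 0.1506]
tool_rot: [0.193, 0.979, 0.021, -0.064]
ft_force: [-13.5, 3.8, 10.1]
grip_width: -0.0001
```

>>> {"op": "play_rows", "data": {
  "deltas": [0,-0.05,0,0,0]
}}

```text
clock: 15.35
eef_pos: [0.5629, 0.1205, 0.1508]
tool_rot: [0.192, 0.979, 0.022, -0.068]
ft_force: [-11.7, 3.5, 9.7]
grip_width: -0.0002
```

>>> {"op": "play_rows", "data": {
  "deltas": [0,0.15,0,0,0,0.4,0.4,0,-0.3,0,0.4,0.3,0,-0.8,-8,0.4,0,0,-0.7,-10,0.4,0,0,0,-10,0.4,0,0,0,-10,0.4,0,0,0,-10,0.4,0,0,0,-10,0.4,0,0,0,-10,0.4,0,0,0,-10,0.4,0,0,0,-10,0.4,0,0,0,0]
}}

```text
clock: 16.85
eef_pos: [0.5359, 0.1291, 0.2636]
tool_rot: [-0.562, 0.825, 0.056, -0.028]
ft_force: [0.2, -0.2, 0.7]
grip_width: 0.0342
```

Run:
```python
from h import *
p,psi,o=st(); c=cam('scene'); np.save('pics/s7.npy',c,allow_pickle=True); cv2.imwrite('pics/s7.png',cv2.resize(c['color'][130:230,290:400],None,fx=6,fy=6,interpolation=cv2.INTER_CUBIC))
hx=np.array([.586,.110,.12])
for k in (60,75,90):
    d=np.array([-.927,.375,0])*np.cos(np.radians(k))+[0,0,np.sin(np.radians(k))]
    print(k,np.round((proj(c,[hx,hx+d*.008,hx+d*.052,hx+d*.056])-[290,130])*6).tolist())
```

```text
t 16.85 p [0.5359 0.1291 0.2636] psi -111.5 tilt [-0.109  0.06 ] j [ 0.19  0.42  0.33  1.58  0.08 -2.58] F [ 0.23 -0.21  0.73] w 0.0342
60 [[319.0, 382.0], [318.0, 367.0], [314.0, 280.0], [313.0, 272.0]]
75 [[319.0, 382.0], [318.0, 369.0], [318.0, 291.0], [318.0, 284.0]]
90 [[319.0, 382.0], [319.0, 371.0], [322.0, 309.0], [322.0, 303.0]]
```

View pics/s7.png

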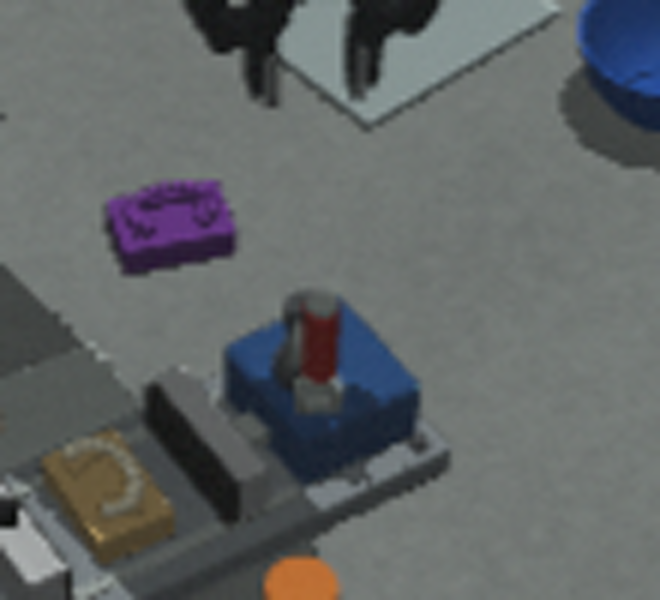

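Run:
```python
from h import *
p,psi,o=st(0); rows(p,psi,line(p,(.584,.111,.22),3,0)+line((.584,.111,.22),(.584,.111,.138),4,0),.4)
```

```text
[[0.4, -0.001, -0.314, 0.205, 0.0,  0.4, -0.001, -0.314, 0.205, 0.0,  0.4, -0.001, -0.314, 0.205, 0.0,  0.4, 0.005, -0.042, 0.339, 0.0,  0.4, 0.005, -0.042, 0.339, 0.0,  0.4, 0.005, -0.042, 0.339, 0.0,  0.4, 0.005, -0.042, 0.339, 0.0]]
```

>>> {"op": "play_rows", "data": {
  "deltas": [0.4,0,-0.31,0.2,0,0.4,0,-0.31,0.2,0,0.4,0,-0.25,0.2,0,0.4,0,0,0,0]
}}

```text
clock: 17.4
eef_pos: [0.5839, 0.1102, 0.2163]
tool_rot: [-0.559, 0.826, 0.055, -0.029]
ft_force: [0.3, -0.6, 0.2]
grip_width: 0.0344
```

Run:
```python
from h import *
p,psi,o=st(); rows(p,psi,line(p,(.584,.111,p[2]),1,0)+line((.584,.111,p[2]),(.584,.111,.138),4,0),.4)
```

```text
t 17.4 p [0.5839 0.1102 0.2163] psi -111.9 tilt [-0.111  0.059] j [ 0.15  0.52  0.37  1.52  0.07 -2.62] F [ 0.3  -0.6   0.17] w 0.0344
[[0.4, -0.013, 0.003, 0.001, 0.0,  0.4, 0.004, -0.041, 0.324, 0.0,  0.4, 0.004, -0.041, 0.324, 0.0,  0.4, 0.004, -0.041, 0.324, 0.0,  0.4, 0.004, -0.041, 0.324, 0.0]]
```

>>> {"op": "play_rows", "data": {
  "deltas": [0.4,-0.01,-0.04,0.32,0,0.4,0,-0.04,0.32,0,0.4,0,-0.04,0.3,0,0.4,0,-0.04,0.25,0,0.3,0,0,0,0]
}}

```text
clock: 18.02
eef_pos: [0.5854, 0.1114, 0.1421]
tool_rot: [-0.559, 0.827, 0.056, -0.03]
ft_force: [-0.7, -0.0, 0.6]
grip_width: 0.0253
```

Run:
```python
from h import *
p,psi,o=st()
```

```text
t 18.02 p [0.5854 0.1114 0.1421] psi -111.9 tilt [-0.111  0.059] j [ 0.15  0.56  0.24  1.36  0.08 -2.61] F [-0.68 -0.04  0.57] w 0.0253
```

```bash
cat >> h.py <<'E'
S=np.array([.530,.131])
def crank(n,dl,S=S,r=.060,z=.140,g=.3):
    p,psi,o=st(); R=Ro.from_quat(o['tool_rot']).as_matrix(); zt=R[:,2]; off=o['grip_width']/2-.009
    ex=R[:,0]; h=p-.019*zt-ex*off; v=h[:2]-S; th=np.degrees(np.arctan2(v[1],v[0]))
    a=np.radians(th); er=np.array([np.cos(a),np.sin(a)]); et=np.array([er[1],-er[0]]); F=o['ft_force'][:2]
    print('theta',round(th,1),'rad',round(np.hypot(*v)*1e3,1),'dpsi',round((psi-th+90+180)%360-180,1),'Ftan',round(-F@et,2),'Frad',round(F@er,2))
    wp=[]; ps=psi
    for i in range(n):
        t=th-dl*(i+1); a=np.radians(t); b=np.radians(t-90); want=t-90; turn=np.clip((ps-want+180)%360-180,-10.5,10.5); ps-=turn
        H=S+r*np.array([np.cos(a),np.sin(a)]); G=H+off*np.array([np.cos(b),np.sin(b)])
        T=np.r_[G,0]+.019*zt; wp.append((T[0],T[1],z,turn))
    rows(p,psi,wp,g)
E
python3 -c "
from h import *
crank(4,6)"
```

```text
t 18.02 p [0.5854 0.1114 0.1421] psi -111.9 tilt [-0.111  0.059] j [ 0.15  0.56  0.24  1.36  0.08 -2.61] F [-0.68 -0.04  0.57] w 0.0253
theta -16.4 rad 61.4 dpsi -5.5 Ftan -0.23 Frad -0.64
[[0.3, 0.107, 0.014, 0.036, 0.5,  0.3, 0.104, 0.012, 0.0, 6.0,  0.3, 0.104, 0.012, 0.002, 6.0,  0.3, 0.104, 0.012, 0.003, 6.0]]
```

>>> {"op": "play_rows", "data": {
  "deltas": [0.3,0.1,0.01,0.03,1,0.3,0.1,0.01,0,6,0.3,0.1,0.01,0,6,0.3,0.1,0.01,0,6]
}}

```text
clock: 18.52
eef_pos: [0.5758, 0.0954, 0.1431]
tool_rot: [-0.41, 0.91, 0.053, -0.032]
ft_force: [2.7, 3.6, -3.3]
grip_width: 0.0256
```

```bash
python3 -c "
from h import *
crank(5,8)"
```

```text
t 18.52 p [0.5758 0.0954 0.1431] psi -131.4 tilt [-0.101  0.069] j [ 0.12  0.53  0.19  1.33  0.08 -2.3 ] F [ 2.67  3.56 -3.33] w 0.0256
theta -34.2 rad 60.7 dpsi -7.2 Ftan 4.45 Frad 0.22
[[0.3, 0.14, -0.002, 0.054, 0.8,  0.3, 0.139, 0.018, 0.005, 8.0,  0.3, 0.138, 0.018, 0.007, 8.0,  0.3, 0.138, 0.018, 0.009, 8.0,  0.3, 0.138, 0.018, 0.011, 8.0]]
```

>>> {"op": "play_rows", "data": {
  "deltas": [0.3,0.14,0,0.04,1,0.3,0.14,0.02,0,8,0.3,0.14,0.02,0,8,0.3,0.14,0.02,0,8,0.3,0.14,0.02,0,8]
}}

```text
clock: 19.15
eef_pos: [0.5506, 0.0778, 0.1482]
tool_rot: [-0.125, 0.991, 0.045, -0.031]
ft_force: [5.1, 1.8, -3.3]
grip_width: 0.0257
```

```bash
python3 -c "
from h import *
crank(6,8)"
```

```text
t 19.15 p [0.5506 0.0778 0.1482] psi -165.4 tilt [-0.073  0.081] j [ 0.09  0.45  0.08  1.27  0.09 -1.73] F [ 5.15  1.85 -3.28] w 0.0257
theta -64.4 rad 59.6 dpsi -11.0 Ftan 5.44 Frad 0.56
[[0.3, 0.13, -0.041, 0.14, -3.0,  0.3, 0.138, 0.018, 0.008, 8.0,  0.3, 0.138, 0.018, 0.01, 8.0,  0.3, 0.138, 0.018, 0.011, 8.0,  0.3, 0.138, 0.018, 0.013, 8.0,  0.3, 0.138, 0.018, 0.014, 8.0]]
```

>>> {"op": "play_rows", "data": {
  "deltas": [0.3,0.13,-0.03,0.06,-3,0.3,0.14,0.01,0.06,7,0.3,0.14,0.02,0.04,7,0.3,0.14,0.02,0.03,7,0.3,0.14,0.02,0.02,7,0.3,0.14,0.02,0.02,7]
}}

```text
clock: 19.9
eef_pos: [0.5196, 0.0765, 0.1485]
tool_rot: [0.165, 0.985, 0.039, -0.019]
ft_force: [5.7, -2.3, -4.4]
grip_width: 0.0255
```

```bash
python3 -c "
from h import *
crank(6,8)"
```

```text
t 19.9 p [0.5196 0.0765 0.1485] psi 161.1 tilt [-0.024  0.082] j [ 0.1   0.35 -0.07  1.17  0.08 -1.14] F [ 5.68 -2.3  -4.42] w 0.0255
theta -96.4 rad 57.6 dpsi -12.5 Ftan 5.9 Frad 1.65
[[0.3, 0.122, -0.075, 0.143, -4.5,  0.3, 0.138, 0.018, 0.007, 8.0,  0.3, 0.138, 0.018, 0.009, 8.0,  0.3, 0.138, 0.018, 0.01, 8.0,  0.3, 0.138, 0.018, 0.011, 8.0,  0.3, 0.138, 0.018, 0.011, 8.0]]
```

>>> {"op": "play_rows", "data": {
  "deltas": [0.3,0.12,-0.06,0.08,-4,0.3,0.14,0,0.06,6,0.3,0.14,0.01,0.04,7,0.3,0.14,0.01,0.03,7,0.3,0.14,0.02,0.03,7]
}}

```text
clock: 20.52
eef_pos: [0.4979, 0.087, 0.1463]
tool_rot: [0.368, 0.929, 0.037, -0.005]
ft_force: [5.0, -4.4, -2.8]
grip_width: 0.0256
```

```bash
python3 -c "
from h import *
crank(6,8)
c=cam('top'); a=c['color'][175:240,260:360]; cv2.imwrite('pics/t8.png',cv2.resize(a,None,fx=6,fy=6,interpolation=cv2.INTER_CUBIC)); np.save('pics/t8.npy',c,allow_pickle=True)
c=cam('scene'); cv2.imwrite('pics/s8.png',cv2.resize(c['color'][150:250,260:380],None,fx=6,fy=6,interpolation=cv2.INTER_CUBIC))"
```

```text
t 20.52 p [0.4979 0.087  0.1463] psi 136.9 tilt [0.018 0.073] j [ 0.13  0.28 -0.17  1.09  0.07 -0.68] F [ 4.97 -4.43 -2.85] w 0.0256
theta -121.7 rad 56.4 dpsi -11.4 Ftan 6.56 Frad 1.15
[[0.3, 0.122, -0.088, 0.103, -3.4,  0.3, 0.138, 0.018, 0.006, 8.0,  0.3, 0.138, 0.018, 0.007, 8.0,  0.3, 0.138, 0.018, 0.008, 8.0,  0.3, 0.138, 0.018, 0.009, 8.0,  0.3, 0.138, 0.018, 0.01, 8.0]]
```

View pics/s8.png

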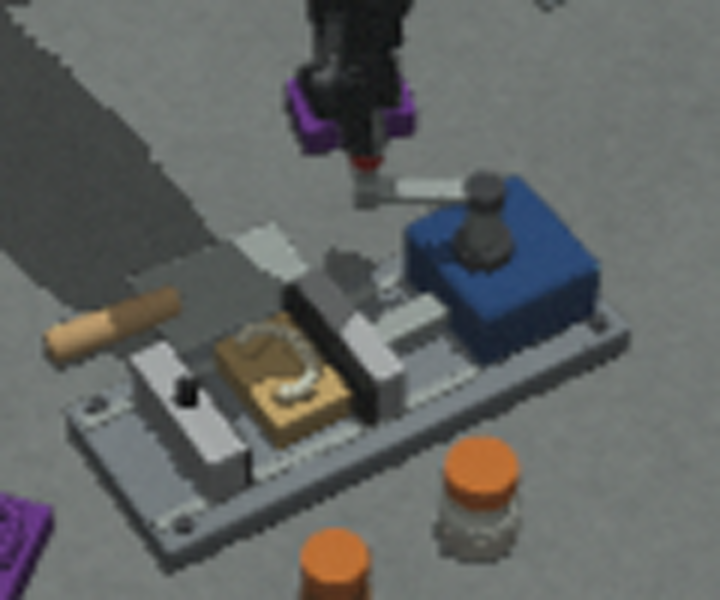

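>>> {"op": "play_rows", "data": {
  "deltas": [0.3,0.13,-0.06,0.07,-3,0.3,0.14,-0.01,0.04,6,0.3,0.14,0,0.03,7,0.3,0.14,0.01,0.02,7]
}}

```text
clock: 21.12
eef_pos: [0.4813, 0.1041, 0.1445]
tool_rot: [0.502, 0.864, 0.038, 0.001]
ft_force: [1.5, -4.9, -2.6]
grip_width: 0.0256
```

```bash
python3 -c "
from h import *
crank(4,6)"
```

```text
t 21.12 p [0.4813 0.1041 0.1445] psi 119.7 tilt [0.04  0.065] j [ 0.18  0.24 -0.23  1.05  0.06 -0.34] F [ 1.54 -4.93 -2.57] w 0.0256
theta -146.5 rad 57.0 dpsi -3.7 Ftan 4.96 Frad 1.44
[[0.3, 0.099, -0.053, 0.075, 2.3,  0.3, 0.104, 0.012, 0.005, 6.0,  0.3, 0.104, 0.012, 0.006, 6.0,  0.3, 0.104, 0.012, 0.006, 6.0]]
```

>>> {"op": "play_rows", "data": {
  "deltas": [0.3,0.1,-0.04,0.05,3,0.3,0.1,0,0.03,6,0.3,0.1,0.01,0.02,6]
}}

```text
clock: 21.5
eef_pos: [0.4765, 0.1154, 0.1433]
tool_rot: [0.614, 0.789, 0.039, 0.003]
ft_force: [1.4, -4.7, 0.9]
grip_width: 0.0254
```

```bash
python3 -c "
from h import *
crank(4,5)"
```

```text
t 21.5 p [0.4765 0.1154 0.1433] psi 104.3 tilt [0.052 0.057] j [ 0.21  0.23 -0.25  1.03  0.04 -0.04] F [ 1.42 -4.71  0.88] w 0.0254
theta -159.3 rad 57.3 dpsi -6.4 Ftan 4.91 Frad 0.34
[[0.3, 0.08, -0.057, 0.056, -1.4,  0.3, 0.087, 0.009, 0.004, 5.0,  0.3, 0.087, 0.009, 0.005, 5.0,  0.3, 0.087, 0.009, 0.005, 5.0]]
```

>>> {"op": "play_rows", "data": {
  "deltas": [0.3,0.09,-0.04,0.03,-1,0.3,0.09,0,0.02,5,0.3,0.09,0.01,0.02,5]
}}

```text
clock: 21.88
eef_pos: [0.4738, 0.1262, 0.1433]
tool_rot: [0.675, 0.737, 0.038, 0.006]
ft_force: [-0.8, -6.0, 1.7]
grip_width: 0.0254
```

```bash
python3 -c "
from h import *
crank(4,5)
from glob import glob
c=cam('top'); np.save('pics/t9.npy',c,allow_pickle=True)
h=cv2.cvtColor(c['color'],cv2.COLOR_BGR2HSV); y=cv2.inRange(h,(15,60,90),(32,220,255)); y[:185]=0;y[230:]=0;y[:,:290]=0;y[:,345:]=0
print(cv2.minAreaRect(np.argwhere(y)[:,::-1].astype(np.float32)))
cv2.imwrite('pics/t9.png',cv2.resize(c['color'][180:235,260:360],None,fx=7,fy=7,interpolation=cv2.INTER_CUBIC))"
```

```text
t 21.88 p [0.4738 0.1262 0.1433] psi 95.1 tilt [0.06  0.048] j [ 0.24  0.23 -0.25  1.02  0.03  0.15] F [-0.78 -5.98  1.7 ] w 0.0254
theta -170.6 rad 57.8 dpsi -4.3 Ftan 5.77 Frad 1.74
[[0.3, 0.082, -0.043, 0.055, 0.7,  0.3, 0.087, 0.009, 0.004, 5.0,  0.3, 0.087, 0.009, 0.005, 5.0,  0.3, 0.087, 0.009, 0.005, 5.0]]
((320.5, 207.0), (18.0, 13.0), 90.0)
```

View pics/t9.png

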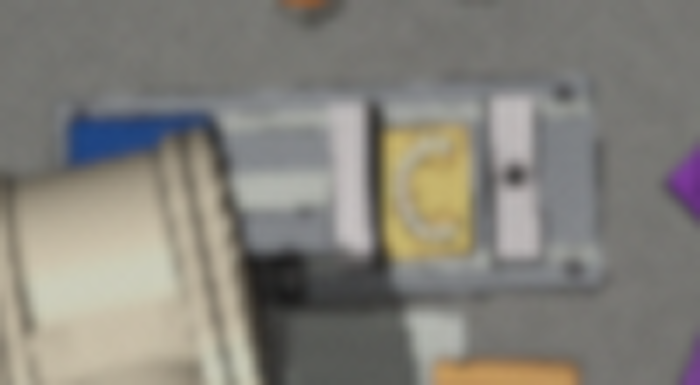

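>>> {"op": "play_rows", "data": {
  "deltas": [0.3,0.07,-0.03,0.03,1,0.3,0.07,0,0.02,4,0.3,0.07,0,0.01,4]
}}

```text
clock: 22.3
eef_pos: [0.4729, 0.1352, 0.1428]
tool_rot: [0.732, 0.681, 0.038, 0.007]
ft_force: [0.6, -5.1, 1.4]
grip_width: 0.0251
```

```bash
python3 -c "
from h import *
crank(4,4)"
```

```text
t 22.3 p [0.4729 0.1352 0.1428] psi 85.9 tilt [0.065 0.041] j [ 0.26  0.23 -0.25  1.01  0.02  0.34] F [ 0.65 -5.06  1.37] w 0.0251
theta -179.8 rad 58.6 dpsi -4.2 Ftan 5.06 Frad -0.63
[[0.3, 0.066, -0.029, 0.049, -0.2,  0.3, 0.07, 0.006, 0.004, 4.0,  0.3, 0.07, 0.006, 0.004, 4.0,  0.3, 0.07, 0.006, 0.004, 4.0]]
```

>>> {"op": "play_rows", "data": {
  "deltas": [0.3,0.07,-0.02,0.03,0,0.3,0.07,0,0.02,4]
}}

```text
clock: 22.55
eef_pos: [0.4728, 0.1409, 0.1418]
tool_rot: [0.755, 0.655, 0.037, 0.008]
ft_force: [-0.5, -4.6, 4.8]
grip_width: 0.0256
```

```bash
python3 -c "
from h import *
crank(2,4)"
```

```text
t 22.55 p [0.4728 0.1409 0.1418] psi 82.0 tilt [0.067 0.036] j [ 0.28  0.23 -0.25  1.01  0.02  0.42] F [-0.51 -4.58  4.76] w 0.0256
theta 174.7 rad 59.3 dpsi -2.8 Ftan 4.6 Frad 0.09
[[0.3, 0.068, -0.013, 0.032, 1.2,  0.3, 0.07, 0.007, 0.004, 4.0]]
```

>>> {"op": "play_rows", "data": {
  "deltas": [0.3,0.07,-0.01,0.01,1,0.3,0.07,0,0,4]
}}

```text
clock: 22.8
eef_pos: [0.4726, 0.1463, 0.1421]
tool_rot: [0.783, 0.621, 0.035, 0.009]
ft_force: [-0.4, -5.2, -1.8]
grip_width: 0.0254
```

```bash
python3 -c "
from h import *
crank(2,3)
c=cam('top')
h=cv2.cvtColor(c['color'],cv2.COLOR_BGR2HSV); y=cv2.inRange(h,(15,60,90),(32,220,255)); y[:185]=0;y[230:]=0;y[:,:290]=0;y[:,345:]=0
print(cv2.minAreaRect(np.argwhere(y)[:,::-1].astype(np.float32)))"
```

```text
t 22.8 p [0.4726 0.1463 0.1421] psi 77.0 tilt [0.066 0.03 ] j [ 0.29  0.24 -0.25  1.02  0.01  0.52] F [-0.39 -5.16 -1.8 ] w 0.0254
theta 169.4 rad 60.5 dpsi -2.5 Ftan 5.14 Frad -0.56
[[0.3, 0.051, 0.006, 0.038, 0.5,  0.3, 0.052, 0.004, 0.003, 3.0]]
((321.5, 207.0), (18.0, 13.0), 90.0)
```

>>> {"op": "play_rows", "data": {
  "deltas": [0.3,0.06,0.01,0.02,1,0.3,0.06,0.01,0.01,3]
}}

```text
clock: 23.1
eef_pos: [0.4742, 0.1509, 0.1413]
tool_rot: [0.804, 0.594, 0.033, 0.008]
ft_force: [-2.6, -5.4, 4.1]
grip_width: 0.0256
```

>>> {"op": "play_rows", "data": {
  "deltas": [0.3,0.05,0.01,0.01,3]
}}

```text
clock: 23.22
eef_pos: [0.4749, 0.1525, 0.1412]
tool_rot: [0.819, 0.573, 0.032, 0.008]
ft_force: [-2.0, -4.8, 3.6]
grip_width: 0.0254
```

```bash
python3 -c "
from h import *
crank(2,3)"
```

```text
t 23.23 p [0.4749 0.1525 0.1412] psi 70.0 tilt [0.062 0.024] j [ 0.31  0.25 -0.23  1.02  0.    0.66] F [-1.98 -4.84  3.61] w 0.0254
theta 163.1 rad 60.1 dpsi -3.0 Ftan 5.2 Frad 0.48
[[0.3, 0.052, -0.001, 0.023, -0.0,  0.3, 0.052, 0.004, 0.003, 3.0]]
```

>>> {"op": "play_rows", "data": {
  "deltas": [0.3,0.06,0,0.01,1]
}}

```text
clock: 23.35
eef_pos: [0.4756, 0.1546, 0.1412]
tool_rot: [0.824, 0.566, 0.031, 0.008]
ft_force: [-1.7, -5.5, 3.6]
grip_width: 0.0257
```

>>> {"op": "play_rows", "data": {
  "deltas": [0.3,0.06,0,0.01,3]
}}

```text
clock: 23.48
eef_pos: [0.4764, 0.1568, 0.1413]
tool_rot: [0.838, 0.545, 0.031, 0.008]
ft_force: [-1.8, -4.0, 3.4]
grip_width: 0.0255
```

```bash
python3 -c "
from h import *
crank(2,3)"
```

```text
t 23.48 p [0.4764 0.1568 0.1413] psi 66.1 tilt [0.06 0.02] j [ 0.32  0.25 -0.22  1.03  0.    0.74] F [-1.77 -4.03  3.41] w 0.0255
theta 158.6 rad 60.5 dpsi -2.5 Ftan 4.4 Frad 0.18
[[0.3, 0.052, 0.006, 0.024, 0.5,  0.3, 0.052, 0.005, 0.002, 3.0]]
```

>>> {"op": "play_rows", "data": {
  "deltas": [0.3,0.06,0.01,0.02,2,0.3,0.06,0.01,0.01,3]
}}

```text
clock: 23.72
eef_pos: [0.4786, 0.1606, 0.1405]
tool_rot: [0.861, 0.508, 0.029, 0.007]
ft_force: [-2.5, -4.6, 3.7]
grip_width: 0.0255
```

>>> {"op": "play_rows", "data": {
  "deltas": [0.3,0.06,0.01,0,3]
}}

```text
clock: 23.85
eef_pos: [0.4795, 0.1621, 0.1407]
tool_rot: [0.873, 0.486, 0.027, 0.007]
ft_force: [-3.4, -6.1, 1.4]
grip_width: 0.0257
```

```bash
python3 -c "
from h import *
crank(2,3)"
```

```text
t 23.85 p [0.4795 0.1621 0.1407] psi 58.2 tilt [0.054 0.014] j [ 0.33  0.27 -0.2   1.04 -0.    0.88] F [-3.37 -6.07  1.41] w 0.0257
theta 152.8 rad 60.3 dpsi -4.6 Ftan 6.94 Frad 0.23
[[0.3, 0.052, -0.001, 0.014, -1.6,  0.3, 0.052, 0.005, 0.002, 3.0]]
```

>>> {"op": "play_rows", "data": {
  "deltas": [0.3,0.05,0,0.01,0]
}}

```text
clock: 23.98
eef_pos: [0.4796, 0.1629, 0.1403]
tool_rot: [0.873, 0.487, 0.025, 0.008]
ft_force: [-3.9, -6.1, 5.4]
grip_width: 0.0256
```

```bash
python3 -c "
from h import *
crank(1,2)"
```

```text
t 23.98 p [0.4796 0.1629 0.1403] psi 58.3 tilt [0.051 0.011] j [ 0.33  0.27 -0.2   1.05 -0.01  0.88] F [-3.91 -6.11  5.4 ] w 0.0256
theta 151.9 rad 60.5 dpsi -3.6 Ftan 7.23 Frad 0.57
[[0.3, 0.035, 0.004, 0.007, -1.6]]
```

>>> {"op": "play_rows", "data": {
  "deltas": [0.3,0.06,0,0.01,0]
}}

```text
clock: 24.1
eef_pos: [0.48, 0.164, 0.1401]
tool_rot: [0.873, 0.488, 0.023, 0.009]
ft_force: [-4.6, -7.5, 6.4]
grip_width: 0.0254
```

```bash
python3 -c "
from h import *
crank(1,2)"
```

```text
t 24.1 p [0.48   0.164  0.1401] psi 58.4 tilt [0.049 0.007] j [ 0.33  0.28 -0.19  1.05 -0.01  0.89] F [-4.61 -7.48  6.38] w 0.0254
theta 150.7 rad 60.7 dpsi -2.2 Ftan 8.78 Frad 0.36
[[0.3, 0.035, 0.01, 0.003, -0.2]]
```

>>> {"op": "play_rows", "data": {
  "deltas": [0.3,-0.05,0,0,0,0.5,0,0,0,0,0.5,0,0,0,0]
}}

```text
clock: 24.48
eef_pos: [0.4785, 0.1624, 0.1408]
tool_rot: [0.871, 0.49, 0.024, 0.007]
ft_force: [0.3, -1.0, -0.7]
grip_width: 0.0429
```

```bash
python3 -c "
from h import *
p,psi,o=st(); rows(p,psi,line(p,(p[0],p[1],p[2]+.1),4,0),.5)"
```

```text
t 24.48 p [0.4785 0.1624 0.1408] psi 58.7 tilt [0.049 0.011] j [ 0.33  0.27 -0.2   1.05 -0.01  0.88] F [ 0.33 -0.98 -0.66] w 0.0429
[[0.5, 0.015, 0.015, -0.416, 0.0,  0.5, 0.015, 0.015, -0.416, 0.0,  0.5, 0.015, 0.015, -0.416, 0.0,  0.5, 0.015, 0.015, -0.416, 0.0]]
```

>>> {"op": "play_rows", "data": {
  "deltas": [0.5,0.01,0.01,-0.3,0,0.5,0.01,0.01,-0.5,0,0.5,0.01,0.01,-0.6,0,0.5,0,0,-0.6,0,0.5,-0.4,-0.5,0,0,0.5,-0.4,-0.7,0,0,0.5,-0.4,-0.7,0,0,0.5,-0.2,-0.4,0,0,0.5,0,0,0,0]
}}

```text
clock: 25.6
eef_pos: [0.3109, 0.1638, 0.2571]
tool_rot: [0.869, 0.493, 0.028, 0.004]
ft_force: [0.3, -0.0, 0.5]
grip_width: 0.043
```

Run:
```python
from h import *
p,psi,o=st(); C={n:cam(n) for n in('scene','top')}; M={}
for n,k in C.items():
    np.save(f'pics/{n}F.npy',k,allow_pickle=True); cv2.imwrite(f'pics/{n}F.png',k['color'])
    h=cv2.cvtColor(k['color'],cv2.COLOR_BGR2HSV); m=cv2.inRange(h,(0,140,50),(6,255,255))|cv2.inRange(h,(172,140,50),(180,255,255)); z=np.zeros_like(m); z[160:230,260:360]=m[160:230,260:360]
    ys,xs=np.nonzero(z); print(n,len(xs), (xs.min(),xs.max(),ys.min(),ys.max()) if len(xs) else '')
    if len(xs): M[n]=(xs.mean(),ys.mean()); print(M[n])
if len(M)==2: print(tri(C['scene'],M['scene'],C['top'],M['top']))
a=np.radians(150.7); u=np.array([np.cos(a),np.sin(a),0]); H=np.r_[S+.06*u[:2],.12]; print(H)
for k in(60,75,90):
    d=-u*np.cos(np.radians(k))+[0,0,np.sin(np.radians(k))]
    print(k,[np.round(proj(C[n],[H+d*.008,H+d*.03,H+d*.052]),1).tolist() for n in C])
k=C['top'];h=cv2.cvtColor(k['color'],cv2.COLOR_BGR2HSV); y=cv2.inRange(h,(15,60,90),(32,220,255)); y[:185]=0;y[230:]=0;y[:,:290]=0;y[:,345:]=0
k0=max(cv2.findContours(y,0,1)[0],key=cv2.contourArea); print(cv2.minAreaRect(k0))
g=k['color'].mean(2)
for r in(200,207,213): print(r,np.round(g[r,300:342]).astype(int))
```

```text
t 25.6 p [0.3109 0.1638 0.2571] psi 59.2 tilt [0.052 0.02 ] j [ 0.49 -0.11 -0.31  1.32 -0.01  1.03] F [ 0.34 -0.03  0.54] w 0.043
scene 17 (np.int64(338), np.int64(341), np.int64(160), np.int64(164))
(np.float64(339.47058823529414), np.float64(161.64705882352942))
top 0 
[0.47767584 0.16036295 0.12      ]
60 [[[339.5, 164.5], [339.7, 162.6], [340.0, 160.5]], [[274.4, 218.7], [275.4, 215.5], [276.5, 212.1]]]
75 [[[339.5, 163.9], [339.7, 160.2], [339.9, 156.4]], [[274.0, 219.2], [274.2, 217.3], [274.4, 215.3]]]
90 [[[339.5, 163.4], [339.7, 158.2], [339.9, 152.9]], [[273.7, 219.7], [273.0, 219.3], [272.3, 218.8]]]
((323.0, 207.0), (18.0, 12.0), 90.0)
200 [137 136 136 137 136 137 137 136 137 144 167 183 190 188 170 112  68 100
 144 160 158 159 165 171 171 170 164 153 140 128 153 180 186 186 187 172
 135 122 128 129 130 132]
207 [179 179 176 177 177 177 177 175 173 168 166 182 193 193 173 121  68  77
 123 153 153 141 150 162 164 165 164 163 153 124 122 157 171 168 171 171
 151 135 132 131 133 132]
213 [134 133 134 134 135 134 134 132 132 127 141 176 193 193 184 150  95  95
 143 163 162 159 159 159 156 161 162 159 158 147 136 166 184 186 187 184
 169 134 125 133 136 136]
```

Run:
```python
from h import *
k=np.load('pics/sceneF.npy',allow_pickle=True).item()
h=cv2.cvtColor(k['color'],cv2.COLOR_BGR2HSV); m=cv2.inRange(h,(0,130,50),(7,255,255))|cv2.inRange(h,(170,130,50),(180,255,255)); m[:,:325]=0;m[:,355:]=0;m[:135]=0;m[180:]=0
ys,xs=np.nonzero(m)
for y in sorted(set(ys)): print(y,xs[ys==y].min(),xs[ys==y].max(),end='; ')
print(); print(k['color'][144:172,339].tolist())
```

```text
153 342 342; 154 338 342; 155 338 341; 156 338 341; 157 338 341; 158 339 341; 159 338 341; 160 338 341; 161 338 341; 162 338 341; 163 338 341; 164 339 339; 
[[110, 114, 108], [113, 115, 110], [114, 118, 112], [113, 118, 112], [116, 117, 112], [112, 115, 109], [143, 147, 139], [149, 153, 144], [151, 155, 146], [89, 92, 89], [39, 42, 100], [28, 27, 69], [24, 25, 63], [29, 31, 69], [28, 30, 67], [25, 23, 63], [27, 27, 65], [26, 27, 64], [27, 29, 67], [22, 23, 64], [28, 29, 67], [69, 72, 70], [67, 67, 65], [82, 85, 80], [83, 87, 80], [86, 89, 84], [141, 146, 138], [148, 152, 144]]
```

```bash
python3 -c "
from h import *
print(ticket.job_done())"
```

```text
the job is handed in; nothing more can be done
None
```

The plaster cast is clamped against the back stop with the handle standing upright, and I handed the job in at about 26 s of the 61 s allowed. The hand-in gives no verdict.

**Folding the handle up:** This took two tries. Gripping and swinging it left the handle at about 73°. My next approach came down on its end cap and folded it back to about 50°. I then pushed it up from the inside until it stopped at about 14 N. The scene camera matched a fully upright handle.

**Winding the crank:** I wound it clockwise by about 190° with the handle loosely between the fingers. It ran free at about 5 N and stiffened near the end. I stopped at 8.8 N, about 3.7 N over free and within the 2–6 N wanted; single readings varied by about 0.7 N.

**Last checks:**
- **Robot clear:** the wrist force was near zero after I let go, and the gripper is well away from the vice.
- **Handle:** still upright. The red grip covers image rows 154–164, as expected for 90°.
- **Cast:** looks square in the top view, with about 7 pixels of total shift towards the stop. I judged contact with the stop mainly by the crank stiffening, because at that resolution the picture alone can't prove it.
- **Not checked or imperfect:**
  - The tool was tilted by up to about 7° for much of the job.
  - A fingertip pressed on the handle with about 35 N while I was raising it.
  - I did not check the other items on the bench one by one, but no move came near them.

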